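Empty the link polisher and press its agitator onto the drive

ROBOT

A 6-joint arm with a two-finger parallel gripper is mounted at the origin on the work surface. World frame = base frame: x ahead of the robot, y to its left, z up, the work surface at z = 0. Lengths are in m, angles in rad, forces in N, time in s.
With the tool pointing down it reaches from about 0.375 to 0.9 m from the base axis. Payload 3.1 kg.
Tool frame: the origin (TCP) lies between the finger pads; the fingertips stand 11 mm ahead of it and the grasp point (between the pads) lies 8 mm behind it (robot.tips_ahead is the distance from the TCP to the fingertips, in m); z points along the fingers, y is the direction in which the jaws open and shut (so a half turn about z gives the same grasp; the last joint's range is limited). The gripper opens to 87 mm and grips with 3 to 60 N. Pads are 19 mm wide; open, the fingers measure 117 mm over their backs; the gripper's body (75 mm by 190 mm) begins 51 mm behind the grasp point.
Start: joints at [-1.381, 0.527, 1.433, -0, 1.181, -0.178], TCP at [0.225, -0.583, 0.234] pointing down, gripper open.
Joint ranges: [-3.08, 3.08], [-0.75, 2.2], [0.22, 2.44], [-1.43, 4.57], [0, 2.65], [-2.85, 2.85]. Speed limits (rad/s): [2.79, 2.79, 3.14, 3.14, 3.14, 3.14].

INTERFACE

Orientations are given as [roll, pitch, yaw] about the fixed x, y, z axes, in that order (R = Rz(yaw) Ry(pitch) Rx(roll)).
In Python, from bench import status, optics, workorder, finder, robot gives the robot as it stands.
- The arm moves only by the shell command python3 -m handwheel 'ROWS' [OPENING]. ROWS is text: rows parted by semicolons, each of 6 numbers parted by spaces: the shift along the tool's x, y, z in m, then the turn, a rotation vector about the tool's x, y, z in degrees. A call has 1 to 12 rows; each row shifts and turns the commanded pose from where the row before left it, along the tool's axes as they then stand; what a row does not reach is not made up. A row lasts 1/10 s, in which the tool goes at most 50 mm and 8.59 degrees, less where a joint would pass 70% of its speed; a pose out of reach is approached as far as the arm can. A call with a gripper value outside its range is refused whole. OPENING is the gripper command: -1 is shut, 1 is fully open, values between are in proportion, set as the call begins (- or left out, the last holds). The fingers move at their own pace and stop on an object; the grip force is fixed at half the most. Time passes only in rows, so rows that do not move let the fingers close. It gives the time, the measured TCP pose, the force and the opening at its end, in the units of the state.
- status.get_obs(): the state, without advancing time (a new reading comes with each control period).
- optics.capture(name): name is "scene" or "side" or "wrist"; returns a dict with "img" (384x512x3 uint8, red, green, blue), "depth" (384x512 float32, m along the optical axis (not along the pixel's ray), 0 where there is no reading), "mtx" (3x3 intrinsics, pixels), "eye" and "attitude" of the camera in the world; the wrist camera has in their place "T_tool_cam" (4x4, takes a point from camera to tool coordinates, whose origin is the TCP and whose axes are the flange's). Camera axes: x right, y down, z forward; pixel columns grow to the right and rows downward; lengths in m; the calibration is good to about 2 mm. A picture is of the moment at which its call begins: read the wrist's pose just before it.
- workorder.job_done(): hands the job in, once; it reports no verdict.
Trained networks look in a picture, given as the dict that the camera call returned (one of the last four; its "shot" number tells which), for a name from the list of things; names that differ only in an ending like _2 or _b are one class to them, and where a whole thing is asked for, a point or a joint stands for the part that bears it (a point fixed in the world has none). Each returns a list of dicts, best first, with "confidence" (0 to 1); they miss things now and then, are a little off and sometimes report something else, mostly with a low value. They report only what shows in the picture. A call takes as long as a camera call. They do not tell look-alikes from the thing itself.
- finder.find_in(picture, thing): "uv" ([column, row] in pixels, amid what is visible of it).
The state is a dict: "time": time; "joint_pos": joint angles; "qvel": joint speeds; "joint_efforts": joint torques, N m; "position": TCP position; "ee_rot": TCP orientation; "force": force on the tool from outside, world axes, zero at the start; "moment": the same for the moment, N m; "finger_gap": finger opening in m.
Only numpy, scipy, OpenCV 4.12 (cv2) and the standard library are available. Lean on these libraries where they do the work, as an engineer would, in place of code of your own. Each camera call takes 0.05 s, during which the arm holds its last target. There are 200 camera calls.

TASK

Take the polisher pot by its side handle and tip it over until all five steel links have dropped into the catch tray, then stand the pot upright again. Take the agitator out of its wooden rest, turn it until its cross-shaped foot meshes between the four pins of the drive hub in the pot, slide it fully home and push it down against the spring, well over half of the hub's travel. Finish still gripping the agitator and holding the hub pressed down, and leave the jar, loupe, bracelets and screwdriver where they are.

Things in the scene. Friction and masses are not known exactly. Their poses are not given: they have to be found in the camera images.
- pot (a joint): tilt of the round steel pot, rad: 0 = upright on its stop, grows as it tips over its hinge towards the catch tray; stop at 2.3. Past about 2.0 the links slide out. The hinge is almost free: let go, the pot (0.5 kg) falls back upright, or onward once past the top.
- polisher: fixed machine: grey motor housing 125 x 125 x 28 mm, the pot on it, the catch tray on its +x side. Origin: on the cart top, on the upright pot's axis. Pot: from 30 to 92 mm above the cart top, bottom radius 42, rim radius 54, wall 4, inner floor at 35 mm. Hinge posts 88 mm tall, 8 mm thick, stand at x = 65, y = +-66 mm.
- hinge_mid (a point): middle of the pot's level hinge pin, 75 mm above the cart top, 65 mm to +x of the pot's upright axis. Axes fixed to the polisher: x points from the pot to the catch tray, y along the hinge pin, z up; positive tilt turns z towards x.
- pot_handle (a point): grip point on the axis of the pot's side handle: a straight level bar 12 mm thick, parallel to the hinge, free from 54 to 138 mm to -y of the pot's axis. The point is 105 mm to -y of that axis; upright it is 65 mm to -x and 10 mm above the hinge line. It turns with the pot, axes too. Pinched across from above, the bar turns between the fingers.
- tray_floor (a point): centre of the inner floor of the open steel catch tray fixed to the polisher's +x side, 87 mm beyond the hinge; inside 152 (x) by 148 (y) mm, walls 4 mm thick, rim 26 mm above the cart top. Axes as hinge_mid.
- hub (a joint): how far the spring-loaded drive hub in the pot is pushed down, m: 0 = up, 0.010 = bottomed. It takes about 3 N to start and 10 N at the bottom.
- hub_seat (a point): centre of the drive hub's flat seat, on the pot's axis, 47 mm above the cart top (pot upright, hub up); sinks with the hub. Four pins, 10 mm thick, 14 mm tall, tapered tops, centred 9.25 mm either way in x and y, leave two crossing slots 8.5 mm wide, open-ended, along this point's x and y. The hub stands at any angle, stiff to turn (0.12 N m).
- agitator: upright steel agitator, 0.15 kg, 117 mm tall. Origin: centre of its underside, z up. Foot: cross of two ribs along x and y, 24 mm long, 6 wide, to 19 mm up; lowest 3 mm only 20 x 4. Above: four thin blades on x and y (52 mm across, 25-47 mm up), stem 14 mm thick, flat wooden grip 36 mm in x, 12 in y, from 75 to 117 mm up. Fits the hub in any of four quarter turns.
- rest: dark wooden round rest, fixed, 52 mm wide, 21 mm tall, with a 28 mm round hole 15 mm deep in which the agitator's foot stands, at any angle. Origin: centre of its underside.
- link0: one of five alike steel bracelet links, 12 x 16 x 10 mm, 16 g, lying in the pot at the start. Origin: centre of its 12 x 16 underside.
- link1: one of five alike steel bracelet links, 12 x 16 x 10 mm, 16 g, lying in the pot at the start. Origin: centre of its 12 x 16 underside.
- link2: one of five alike steel bracelet links, 12 x 16 x 10 mm, 16 g, lying in the pot at the start. Origin: centre of its 12 x 16 underside.
- link3: one of five alike steel bracelet links, 12 x 16 x 10 mm, 16 g, lying in the pot at the start. Origin: centre of its 12 x 16 underside.
- link4: one of five alike steel bracelet links, 12 x 16 x 10 mm, 16 g, lying in the pot at the start. Origin: centre of its 12 x 16 underside.
- jar: glass jar 76 mm wide with a dented copper funnel (92 mm wide) in its mouth, 147 mm tall; bystander. Origin: centre of its underside.
- loupe: brass loupe 34 mm wide, 28 mm tall; bystander. Origin: centre of its underside.
- bracelets: stack of three steel link bracelets, 66 mm wide, 42 mm tall; bystander. Origin: centre of its underside.
- screwdriver: cork-handled screwdriver lying flat, 150 mm long; bystander. Origin under its middle, x along it.
There are look-alikes about, which are no part of the job. What is shaped like the agitator but red is not meant.

How it is judged:
On the way, in this order (a step that is already met when the one before it is completed fails the run):
1. with the pot tipped over, all five links lie in the catch tray (x of link0 in the frame of tray_floor between -0.078 and 0.078 m and y of link0 in the frame of tray_floor between -0.076 and 0.076 m and z of each of link0, link1, link2, link3, link4 in the frame of tray_floor below 0.03 m and x of link1 in the frame of tray_floor between -0.078 and 0.078 m and y of link1 in the frame of tray_floor between -0.076 and 0.076 m and x of link2 in the frame of tray_floor between -0.078 and 0.078 m and y of link2 in the frame of tray_floor between -0.076 and 0.076 m and x of link3 in the frame of tray_floor between -0.078 and 0.078 m and y of link3 in the frame of tray_floor between -0.076 and 0.076 m and x of link4 in the frame of tray_floor between -0.078 and 0.078 m and y of link4 in the frame of tray_floor between -0.076 and 0.076 m and value of joint pot above 1 rad), for 0.2 s.
2. the pot stands upright again (value of joint pot below 0.08 rad), for 0.2 s.
3. the agitator's foot is meshed and home on the hub (z of agitator in the frame of hub_seat below 0.003 m and horizontal distance between agitator and hub_seat below 0.004 m and (angle between the x axis of agitator and the x axis of hub_seat, either way round below 0.2 rad or angle between the x axis of agitator and the y axis of hub_seat, either way round below 0.2 rad) and angle between agitator's own z axis and vertical below 0.12 rad), for 0.1 s.
At the end, for the whole second after the job is handed in: All five links lie in the catch tray, the pot is upright (within 0.08 rad), the agitator is upright with its foot meshed in the hub's slots and within 3 mm of the seat, the fingers still grip it and the hub is kept pushed down by more than 5 mm of its 10 mm (all of step 3 and x of link0 in the frame of tray_floor between -0.078 and 0.078 m and y of link0 in the frame of tray_floor between -0.076 and 0.076 m and z of each of link0, link1, link2, link3, link4 in the frame of tray_floor below 0.03 m and x of link1 in the frame of tray_floor between -0.078 and 0.078 m and y of link1 in the frame of tray_floor between -0.076 and 0.076 m and x of link2 in the frame of tray_floor between -0.078 and 0.078 m and y of link2 in the frame of tray_floor between -0.076 and 0.076 m and x of link3 in the frame of tray_floor between -0.078 and 0.078 m and y of link3 in the frame of tray_floor between -0.076 and 0.076 m and x of link4 in the frame of tray_floor between -0.078 and 0.078 m and y of link4 in the frame of tray_floor between -0.076 and 0.076 m and value of joint pot below 0.08 rad and value of joint hub above 0.005 m and contact force between the fingers and agitator above 2 N); the arm keeps its last pose, push and grip.
It fails at once if the jar is moved by more than 25 mm (distance of jar from where it was at the start of the episode above 0.025 m).
It fails at once if the loupe is moved by more than 25 mm (distance of loupe from where it was at the start of the episode above 0.025 m).
It fails at once if the bracelets is moved by more than 25 mm (distance of bracelets from where it was at the start of the episode above 0.025 m).
It fails at once if the screwdriver is moved by more than 25 mm (distance of screwdriver from where it was at the start of the episode above 0.025 m).
It also fails if it takes over 62 s, if anything falls off the work surface, if the arm or the gripper's body presses on something with over 40 N, if the wrist force passes 120 N, or if a joint passes its speed limit or range.

## Working session

There is one attempt and no reset: what is moved stays moved. The work goes in short steps, Python scripts to look and compute and a shell command to move; the robot and the scene stay as the last step left them, time stands still between calls to the robot, and variables do not carry over. Pictures are saved under pics/ and viewed, about 8 in all and at most 12, crops included, and the job is handed in when it is done.

```bash
ls; mkdir -p pics; cat > h.py <<'E'
import numpy as np, cv2
from scipy.spatial.transform import Rotation as R
from bench import status, optics, workorder, finder, robot
def RPY(a): return R.from_euler('xyz',a).as_matrix()
def cam(name):
    o=status.get_obs(); p=optics.capture(name)
    if name=='wrist':
        T=np.eye(4); T[:3,:3]=rot(o['ee_rot']); T[:3,3]=o['position']; T=T@np.array(p['T_tool_cam'])
    else:
        T=np.eye(4); T[:3,:3]=rot(p['attitude']); T[:3,3]=p['eye']
    p['T']=T; return p
def rot(a):
    a=np.array(a,float)
    if a.shape==(3,3): return a
    return RPY(a) if a.size==3 else R.from_quat(a).as_matrix()
def cloud(p):
    d=p['depth'];K=np.array(p['mtx']);v,u=np.indices(d.shape)
    c=np.stack([(u-K[0,2])/K[0,0]*d,(v-K[1,2])/K[1,1]*d,d],-1)
    w=c@p['T'][:3,:3].T+p['T'][:3,3]; w[d<=0]=np.nan; return w
def save(p,n): cv2.imwrite('pics/'+n,p['img'][:,:,::-1])
E
python3 - <<'E'
from h import *
print(status.get_obs())
for n in ['scene','side']:
    p=cam(n); save(p,n+'0.png'); w=cloud(p); print(n,p['eye'],p['attitude'])
    np.save(n+'0.npy',w)
    for t in ['pot','pot_handle','agitator','rest','hub','link0','jar','loupe','bracelets','screwdriver']:
        for f in finder.find_in(p,t)[:5]:
            u,v=map(int,f['uv']); print(t,f['uv'],round(f['confidence'],2),w[v,u].round(3))
E
```

```text
pics
{'time': 0.0, 'joint_pos': array([-1.38050350e+00,  5.28488052e-01,  1.43393741e+00,  1.09951588e-05,
        1.18141266e+00, -1.78497246e-01]), 'qvel': array([-4.69923114e-05, -2.40320934e-04, -3.07018068e-04, -2.32380030e-04,
        3.76175999e-04,  2.66690864e-03]), 'joint_efforts': array([-1.10894827e-03, -4.40048039e+01, -1.76588917e+01,  6.31923764e-02,
        5.83952630e-02, -1.65041406e-04]), 'position': array([ 0.22519522, -0.58223249,  0.23254702]), 'ee_rot': array([-3.13938466e+00, -4.08687437e-04,  3.68785437e-01]), 'force': array([-0.63685775, -0.72004871,  0.09114649]), 'moment': array([ 0.02629554, -0.03083977,  0.00787654]), 'finger_gap': 0.08730078885092582}
scene [ 1.08439377 -0.56807237  0.62734517] [-2.14593657e+00  1.22652814e-03  7.25290227e-01]
pot [269.8, 191.7] 0.74 [0.547 0.111 0.063]
pot_handle [272.2, 189.0] 0.83 [0.534 0.142 0.049]
agitator [151.4, 240.4] 0.97 [ 0.476 -0.249  0.068]
agitator [140.0, 274.7] 0.6 [ 0.551 -0.329  0.068]
agitator [268.7, 191.3] 0.25 [0.544 0.11  0.062]
rest [142.7, 297.2] 0.61 [ 0.566 -0.344  0.02 ]
jar [343.7, 158.3] 0.9 [0.622 0.405 0.081]
loupe [279.4, 163.8] 0.63 [0.428 0.314 0.03 ]
loupe [139.5, 272.5] 0.2 [ 0.554 -0.331  0.077]
bracelets [318.5, 156.4] 0.5 [0.489 0.474 0.016]
screwdriver [203.6, 319.1] 0.92 [ 0.711 -0.297  0.027]
side [0.00162612 0.8757892  1.07588953] [-2.35136837 -0.02018193 -2.52546146]
pot [248.9, 205.9] 0.59 [0.578 0.071 0.043]
pot_handle [249.6, 204.3] 0.97 [0.574 0.071 0.05 ]
agitator [324.3, 162.1] 0.61 [ 0.504 -0.308  0.002]
agitator [320.2, 138.0] 0.54 [ 0.54 -0.32  0.09]
rest [315.6, 156.6] 0.43 [ 0.546 -0.314  0.005]
hub [249.2, 210.6] 0.52 [0.556 0.097 0.055]
jar [158.3, 262.0] 0.85 [0.585 0.453 0.149]
bracelets [193.8, 300.1] 0.76 [ 0.512  0.421 -0.003]
bracelets [279.7, 141.4] 0.35 [ 0.689 -0.283  0.029]
```

```bash
python3 - <<'E'
import cv2,numpy as np
a=cv2.imread('pics/scene0.png');b=cv2.imread('pics/side0.png')
a=cv2.resize(a[110:370,90:440],None,fx=1.6,fy=1.6,interpolation=cv2.INTER_CUBIC)
b=cv2.resize(b[100:330,110:400],None,fx=2,fy=2,interpolation=cv2.INTER_CUBIC)
cv2.imwrite('pics/a.png',a);cv2.imwrite('pics/b.png',b)
E
```

```text
(no output)
```

View pics/a.png

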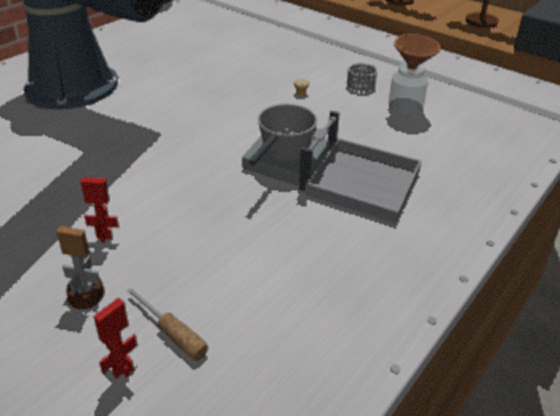

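View pics/b.png

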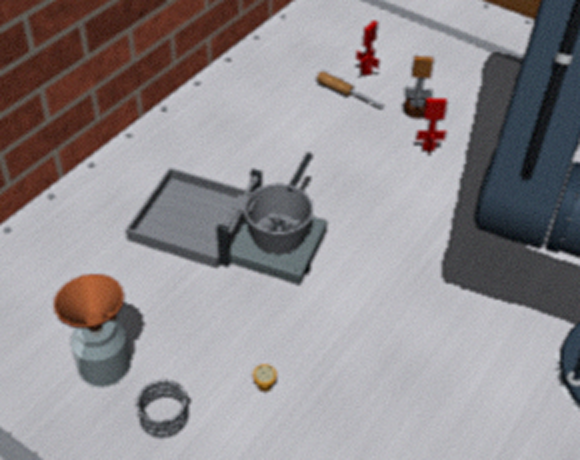

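The scene shows the wooden-gripped agitator in its rest at about scene crop (75,265), between two red look-alikes. The pot has its handle towards the robot's −y side, and the tray lies beyond it. Next I'll get the polisher pose from rays at known heights.

```bash
python3 - <<'E'
from h import *
a=np.load('scene0.npy');b=np.load('side0.npy')
cams={n:cam(n) for n in['scene','side']}
def ray(n,uv,z):
    p=cams[n];K=np.array(p['mtx']);d=p['T'][:3,:3]@np.linalg.inv(K)@[*uv,1];e=p['T'][:3,3];return (e+d*(z-e[2])/d[2]).round(3)
print('scene tray rim corners',[ray('scene',(90+x/1.6,110+y/1.6),.026) for x,y in[(420,160),(395,215),(345,140),(305,195)]])
print('side tray',[ray('side',(110+x/2,100+y/2),.026) for x,y in[(172,170),(130,240),(217,263)]])
print('side handle',[ray('side',(110+x/2,100+y/2),.085) for x,y in[(308,157),(292,186)]],'rim centre',ray('side',(110+279/2,100+213/2),.092))
print('scene rim',ray('scene',(90+287/1.6,110+121/1.6),.092))
print('scene handle',[ray('scene',(90+x/1.6,110+y/1.6),.085) for x,y in[(247,163),(275,140)]])
print('agit',ray('scene',(90+75/1.6,110+240/1.6),.096),ray('side',(110+423/2,100+67/2),.1))
print('rest',ray('scene',(90+85/1.6,110+290/1.6),.021),ray('side',(110+418/2,100+105/2),.021))
for w in(a,b):
    m=(w[...,2]>.08)&(w[...,2]<.097)&(abs(w[...,0]-.55)<.13)&(abs(w[...,1]-.1)<.17)
    q=w[m]; print(len(q)); h=q[np.linalg.norm(q[:,:2]-[.55,.1],axis=1)>.065]; print(h[::max(1,len(h)//12)].round(3))
E
```

```text
scene tray rim corners [array([0.756, 0.237, 0.026]), array([0.798, 0.077, 0.026]), array([0.618, 0.2  , 0.026]), array([0.661, 0.022, 0.026])]
side tray [array([0.786, 0.087, 0.026]), array([0.734, 0.248, 0.026]), array([0.594, 0.204, 0.026])]
side handle [array([ 0.583, -0.025,  0.085]), array([0.565, 0.046, 0.085])] rim centre [0.543 0.112 0.092]
scene rim [0.558 0.098 0.092]
scene handle [array([ 0.583, -0.035,  0.085]), array([0.574, 0.046, 0.085])]
agit [ 0.538 -0.323  0.096] [ 0.543 -0.334  0.1  ]
rest [ 0.555 -0.333  0.021] [ 0.536 -0.324  0.021]
579
[[ 0.592  0.18   0.091]
 [ 0.606  0.181  0.088]
 [ 0.604  0.16   0.08 ]
 [ 0.621  0.131  0.081]
 [ 0.623  0.105  0.081]
 [ 0.578  0.022  0.094]
 [ 0.578  0.017  0.09 ]
 [ 0.629  0.069  0.083]
 [ 0.581 -0.007  0.094]
 [ 0.584 -0.002  0.09 ]
 [ 0.63   0.05   0.081]
 [ 0.588 -0.018  0.091]
 [ 0.591 -0.029  0.088]]
423
[[ 0.587 -0.031  0.09 ]
 [ 0.583 -0.019  0.087]
 [ 0.574 -0.011  0.089]
 [ 0.577  0.012  0.092]
 [ 0.571  0.009  0.088]
 [ 0.634  0.06   0.082]
 [ 0.624  0.058  0.082]
 [ 0.57   0.034  0.091]
 [ 0.617  0.098  0.082]
 [ 0.616  0.131  0.083]
 [ 0.601  0.184  0.093]
 [ 0.593  0.184  0.09 ]]
```

```bash
python3 -m handwheel '.036 -.03 -.0035 0 0 0;.036 -.03 -.0035 0 0 0;.036 -.03 -.0035 0 0 0;.036 -.03 -.0035 0 0 0;.036 -.03 -.0035 0 0 0;.036 -.03 -.0035 0 0 0;.036 -.03 -.0035 0 0 0;.036 -.03 -.0035 0 0 0;.036 -.03 -.0035 0 0 0;.036 -.03 -.0035 0 0 0;.036 -.03 -.0035 0 0 0;.036 -.03 -.0035 0 0 0' 1
python3 -m handwheel '.036 -.03 -.0035 0 0 0;.036 -.03 -.0035 0 0 0;0 0 0 0 0 -8.25;0 0 0 0 0 -8.25;0 0 0 0 0 -8.25;0 0 0 0 0 -8.25;0 0 0 0 0 -8.25;0 0 0 0 0 -8.25;0 0 0 0 0 -8.25;0 0 0 0 0 -8.25;0 0 0 0 0 -8.25;0 0 0 0 0 -8.25'
python3 - <<'E'
from h import *
p=cam('wrist');save(p,'w1.png');np.save('w1.npy',cloud(p));np.save('w1T.npy',p['T']);print(p['T'].round(3),p['mtx'])
o=status.get_obs();print(o['position'],o['ee_rot'],o['joint_pos'])
for t in ['pot','pot_handle','hub','hub_seat','hinge_mid','link0','tray_floor']:
    for f in finder.find_in(p,t)[:5]:
        u,v=map(int,f['uv']); print(t,f['uv'],round(f['confidence'],2),cloud(p)[v,u].round(3))
E
```

```text
time: 2.4
position: [0.4993, -0.0896, 0.276]
ee_rot: [3.141, -0.001, 0.369]
force: [1.7, 0.7, 0.4]
finger_gap: 0.0868
time: 3.6
position: [0.544, -0.0095, 0.2826]
ee_rot: [3.141, 0.0, 1.815]
force: [0.2, -0.3, -1.1]
finger_gap: 0.087
[[ 0.97   0.233  0.064  0.527]
 [ 0.242 -0.936 -0.256  0.06 ]
 [ 0.     0.264 -0.965  0.434]
 [ 0.     0.     0.     1.   ]] [[346.20754073   0.         254.80158828]
 [  0.         346.20754073 189.4667866 ]
 [  0.           0.           1.        ]]
[ 0.54396601 -0.00951905  0.28258457] [-3.14147918e+00  9.72256892e-05  1.81851417e+00] [-2.22889504e-01  3.61597094e-01  1.57644208e+00 -1.47974574e-04
  1.20361054e+00 -4.70554216e-01]
pot [298.7, 60.9] 0.8 [0.563 0.105 0.048]
pot_handle [296.1, 58.7] 0.89 [0.561 0.107 0.048]
hub [291.7, 57.5] 0.57 [0.555 0.106 0.049]
hub_seat [288.6, 61.8] 0.82 [0.553 0.102 0.049]
hinge_mid [367.5, 66.2] 0.76 [0.626 0.112 0.08 ]
link0 [315.6, 50.1] 0.72 [0.578 0.119 0.044]
link0 [290.2, 30.7] 0.71 [0.547 0.132 0.045]
link0 [303.8, 79.8] 0.67 [0.574 0.088 0.045]
link0 [273.4, 79.8] 0.64 [0.543 0.081 0.046]
link0 [263.4, 50.5] 0.51 [0.525 0.106 0.046]
tray_floor [367.7, 65.7] 0.95 [0.626 0.113 0.08 ]
```

View pics/w1.png

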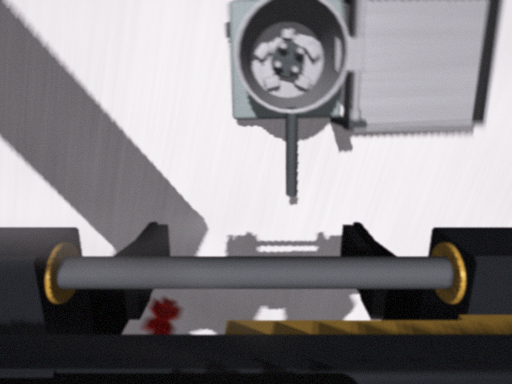

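The wrist view shows the handle as a vertical bar at column ~292, rows 113–195, and the five links around the four-pin hub at (290,60). I'll fit the handle axis and hub pins.

```bash
python3 - <<'E'
from h import *
w=np.load('w1.npy')
q=w[118:196,278:306].reshape(-1,3);h=q[(q[:,2]>.075)];print(len(h),np.nanmedian(h[:,2]),h[:,2].max())
c=h[:,:2].mean(0);U,S,V=np.linalg.svd(h[:,:2]-c);d=V[0]*np.sign(-V[0][1]);print('handle c',c.round(4),d.round(3),'x-axis yaw',np.arctan2(d[0],-d[1]), 'ends',((h[:,:2]-c)@d).min(),((h[:,:2]-c)@d).max(), c+d*((h[:,:2]-c)@d).max())
# rim circle
r=w[0:115,225:360].reshape(-1,3);r=r[(r[:,2]>.087)&(r[:,2]<.1)]
from scipy.optimize import least_squares
f=least_squares(lambda p:np.hypot(r[:,0]-p[0],r[:,1]-p[1])-.052,[.55,.105],loss='soft_l1',f_scale=.003);print('rim',f.x,len(r),np.median(abs(f.fun)))
t=f.x; n=np.array([-d[1],d[0]]);print('handle offset along x from rim centre',(c-t)@n,'centre along',(c-t)@d)
o=status.get_obs();print(o['ee_rot'],o['position'])
E
```

```text
915 0.09057817956642084 0.09396937116583576
handle c [0.5772 0.0107] [ 0.246 -0.969] x-axis yaw 0.24867508297619081 ends -0.038117686321354205 0.04129360890558911 [ 0.58736578 -0.02931482]
rim [0.55369332 0.10333027] 1826 0.0014493645868124579
handle offset along x from rim centre -9.933099998578973e-06 centre along 0.09555870104431907
[3.14152646e+00 1.54426922e-05 1.80747241e+00] [ 0.54403992 -0.00949198  0.28258425]
```

```bash
python3 -m handwheel '-.0015 .0186 .03 0 0 0;-.0015 .0186 .03 0 0 -.3;0 0 .036 0 0 0;0 0 .036 0 0 0;0 0 .036 0 0 0;0 0 .0375 0 0 0;0 0 0 0 0 0'
python3 -m handwheel '0 0 0 0 0 0;0 0 0 0 0 0;0 0 0 0 0 0;0 0 0 0 0 0;0 0 0 0 0 0;0 0 0 0 0 0;0 0 0 0 0 0' -1
```

```text
time: 4.7
position: [0.577, -0.003, 0.0724]
ee_rot: [-3.131, -0.005, 1.813]
force: [-0.6, -0.5, -0.1]
finger_gap: 0.087
time: 5.4
position: [0.581, -0.0036, 0.0773]
ee_rot: [3.141, 0.0, 1.814]
force: [-0.3, -0.2, 0.6]
finger_gap: 0.0386
```

```bash
python3 -m handwheel '0 0 0 0 0 0;0 0 0 0 0 0;0 0 0 0 0 0;0 0 0 0 0 0;0 0 0 0 0 0'; python3 - <<'E'
import numpy as np
t=np.linspace(0,2.25,25);x=-.065*np.cos(t)+.01*np.sin(t);z=.065*np.sin(t)+.01*np.cos(t)
P=np.round(np.c_[x,-z],4);print(';'.join('0 %.4f %.4f 0 0 0'%tuple(d) for d in np.diff(P,axis=0)))
E
```

```text
time: 5.9
position: [0.5809, -0.0036, 0.0769]
ee_rot: [-3.142, -0.0, 1.814]
force: [0.9, -0.4, -0.1]
finger_gap: 0.011
0 0.0012 -0.0060 0 0 0;0 0.0018 -0.0059 0 0 0;0 0.0023 -0.0057 0 0 0;0 0.0029 -0.0055 0 0 0;0 0.0033 -0.0052 0 0 0;0 0.0038 -0.0048 0 0 0;0 0.0043 -0.0045 0 0 0;0 0.0047 -0.0040 0 0 0;0 0.0050 -0.0036 0 0 0;0 0.0053 -0.0031 0 0 0;0 0.0056 -0.0026 0 0 0;0 0.0058 -0.0021 0 0 0;0 0.0060 -0.0015 0 0 0;0 0.0061 -0.0009 0 0 0;0 0.0061 -0.0004 0 0 0;0 0.0062 0.0003 0 0 0;0 0.0061 0.0007 0 0 0;0 0.0060 0.0014 0 0 0;0 0.0059 0.0019 0 0 0;0 0.0056 0.0025 0 0 0;0 0.0054 0.0030 0 0 0;0 0.0051 0.0034 0 0 0;0 0.0048 0.0040 0 0 0;0 0.0043 0.0043 0 0 0
```

```bash
python3 -m handwheel '0 0.0012 -0.0060 0 0 0;0 0.0018 -0.0059 0 0 0;0 0.0023 -0.0057 0 0 0;0 0.0029 -0.0055 0 0 0;0 0.0033 -0.0052 0 0 0;0 0.0038 -0.0048 0 0 0;0 0.0043 -0.0045 0 0 0;0 0.0047 -0.0040 0 0 0;0 0.0050 -0.0036 0 0 0;0 0.0053 -0.0031 0 0 0;0 0.0056 -0.0026 0 0 0;0 0.0058 -0.0021 0 0 0'
python3 -m handwheel '0 0.0060 -0.0015 0 0 0;0 0.0061 -0.0009 0 0 0;0 0.0061 -0.0004 0 0 0;0 0.0062 0.0003 0 0 0;0 0.0061 0.0007 0 0 0;0 0.0060 0.0014 0 0 0;0 0.0059 0.0019 0 0 0;0 0.0056 0.0025 0 0 0;0 0.0054 0.0030 0 0 0;0 0.0051 0.0034 0 0 0;0 0.0048 0.0040 0 0 0;0 0.0043 0.0043 0 0 0'
python3 -m handwheel '0 0 0 0 0 0;0 0 0 0 0 0;0 0 0 0 0 0'
python3 - <<'E'
from h import *
a=cam('scene');b=cam('side')
for n,p in(('scene',a),('side',b)):
    print(n,[(f['uv'],round(f['confidence'],2),cloud(p)[int(f['uv'][1]),int(f['uv'][0])].round(3)) for f in finder.find_in(p,'link0')])
x=cv2.resize(a['img'][140:260,220:370],None,fx=2.6,fy=2.6);y=cv2.resize(b['img'][150:270,150:300],None,fx=2.6,fy=2.6)
cv2.imwrite('pics/c.png',np.hstack([x,y])[:,:,::-1])
E
```

```text
time: 7.1
position: [0.618, 0.006, 0.1321]
ee_rot: [-3.123, -0.001, 1.816]
force: [-18.1, -6.8, 14.7]
finger_gap: 0.0108
time: 8.3
position: [0.6921, 0.0243, 0.1112]
ee_rot: [3.14, -0.0, 1.814]
force: [-2.2, 0.7, 2.5]
finger_gap: 0.0108
time: 8.6
position: [0.6919, 0.0242, 0.1112]
ee_rot: [3.14, -0.0, 1.814]
force: [1.9, 2.7, 0.3]
finger_gap: 0.0112
scene []
side []
```

View pics/c.png

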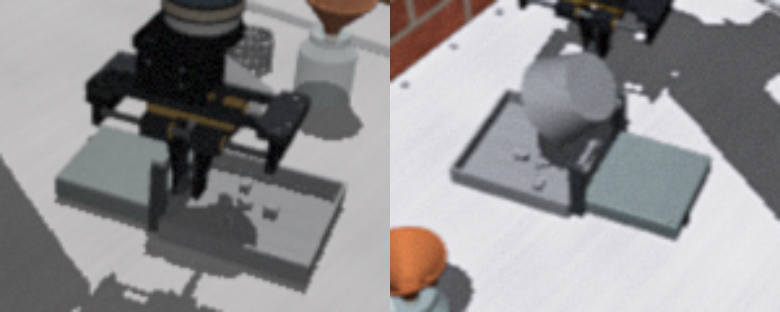

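The pot is tipped over. About four links show in the tray, at right-crop (520,155), (540,165) and (540,183), but the pot hides part of the floor. Checking from the wrist.

```bash
python3 - <<'E'
from h import *
a=cam('wrist');b=cam('side');c=cam('scene')
print([(f['uv'],round(f['confidence'],2),cloud(a)[int(f['uv'][1]),int(f['uv'][0])].round(3)) for f in finder.find_in(a,'link0')])
y=cv2.resize(b['img'][170:250,170:250],(400,400),interpolation=cv2.INTER_CUBIC);z=cv2.resize(c['img'][180:260,280:360],(400,400),interpolation=cv2.INTER_CUBIC)
z=np.vstack([np.hstack([y,z])]);x=np.vstack([z,np.pad(a['img'][0:200],((0,0),(0,288),(0,0)))]);cv2.imwrite('pics/d.png',x[:,:,::-1])
E
```

```text
[]
```

View pics/d.png

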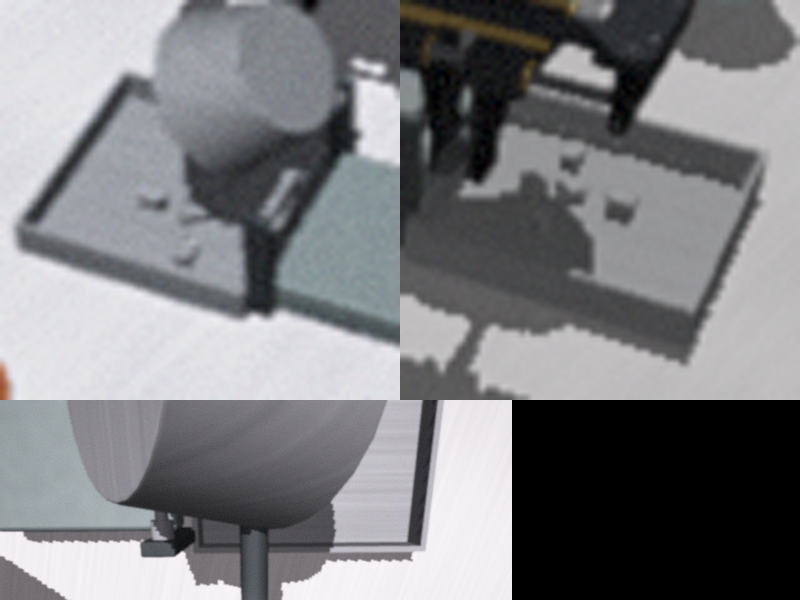

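```bash
python3 -m handwheel '0 -.0091 -.0083 0 0 0;0 -.0105 -.0064 0 0 0;0 .0105 .0064 0 0 0;0 .0091 .0083 0 0 0;0 0 0 0 0 0;0 -.0091 -.0083 0 0 0;0 -.0105 -.0064 0 0 0;0 .0105 .0064 0 0 0;0 .0101 .0095 0 0 0;0 0 0 0 0 0;0 0 0 0 0 0;0 -.001 -.0012 0 0 0'
python3 -m handwheel '0 0 0 0 0 0;0 -0.0043 -0.0043 0 0 0;0 -0.0048 -0.0040 0 0 0;0 -0.0051 -0.0034 0 0 0;0 -0.0054 -0.0030 0 0 0;0 -0.0056 -0.0025 0 0 0;0 -0.0059 -0.0019 0 0 0;0 -0.0060 -0.0014 0 0 0;0 -0.0061 -0.0007 0 0 0'
python3 - <<'E'
from h import *
a=cam('scene');b=cam('side');d=cam('wrist')
y=cv2.resize(b['img'][170:250,170:250],(400,400),interpolation=cv2.INTER_CUBIC);z=cv2.resize(a['img'][180:260,280:360],(400,400),interpolation=cv2.INTER_CUBIC)
cv2.imwrite('pics/e.png',np.vstack([np.hstack([y,z]),np.pad(d['img'][0:200],((0,0),(0,288),(0,0)))])[:,:,::-1])
E
```

```text
time: 10.2
position: [0.6915, 0.024, 0.1112]
ee_rot: [3.14, -0.0, 1.814]
force: [2.3, 3.5, -0.4]
finger_gap: 0.0104
time: 11.1
position: [0.6516, 0.0138, 0.1348]
ee_rot: [3.134, 0.001, 1.813]
force: [2.7, 5.7, 3.4]
finger_gap: 0.011
```

View pics/e.png

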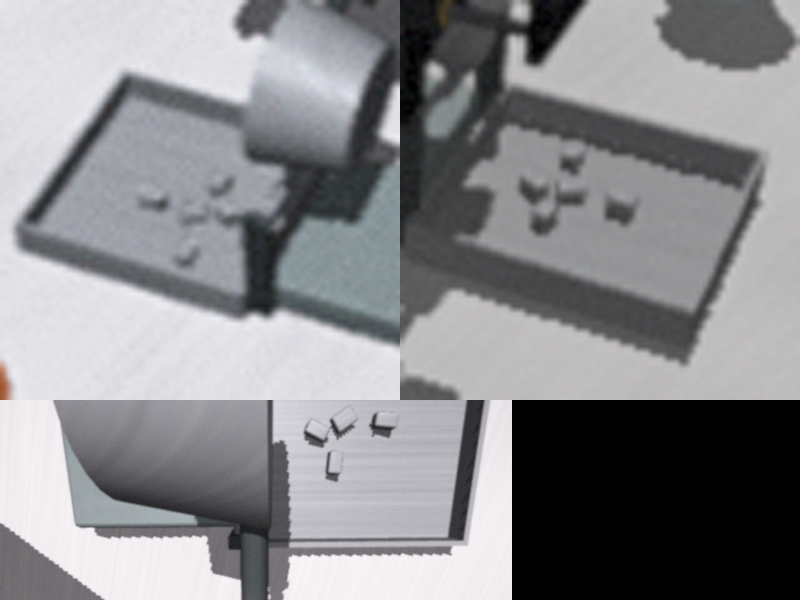

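All five links now lie in the tray: right crop (572,158), (533,188), (570,193), (545,218), (621,208). The pot is still past 1 rad, so I'll bring it back upright.

```bash
python3 -m handwheel '0 -0.0062 -0.0003 0 0 0;0 -0.0061 0.0004 0 0 0;0 -0.0061 0.0009 0 0 0;0 -0.0060 0.0015 0 0 0;0 -0.0058 0.0021 0 0 0;0 -0.0056 0.0026 0 0 0;0 -0.0053 0.0031 0 0 0;0 -0.0050 0.0036 0 0 0;0 -0.0047 0.0040 0 0 0;0 -0.0043 0.0045 0 0 0;0 -0.0038 0.0048 0 0 0;0 -0.0033 0.0052 0 0 0'
python3 -m handwheel '0 -0.0029 0.0055 0 0 0;0 -0.0023 0.0057 0 0 0;0 -0.0018 0.0059 0 0 0;0 -0.0012 0.0060 0 0 0;0 0 0 0 0 0;0 0 0 0 0 0;0 0 0 0 0 0'
python3 -m handwheel '0 0 0 0 0 0;0 0 0 0 0 0;0 0 0 0 0 0;0 0 0 0 0 0;0 0 0 0 0 0;0 0 -.03 0 0 0;0 0 -.04 0 0 0;0 0 -.04 0 0 0;0 0 -.04 0 0 0;0 0 -.04 0 0 0' 1
```

```text
time: 12.45
position: [0.5886, -0.0018, 0.0997]
ee_rot: [3.141, 0.0, 1.814]
force: [0.4, 1.8, -2.3]
finger_gap: 0.0107
time: 13.15
position: [0.5809, -0.0035, 0.0766]
ee_rot: [-3.141, -0.0, 1.814]
force: [1.6, 2.3, -4.4]
finger_gap: 0.0112
time: 14.15
position: [0.5805, -0.0036, 0.2688]
ee_rot: [-3.142, 0.0, 1.814]
force: [-0.3, -0.5, -0.3]
finger_gap: 0.0819
```

```bash
python3 -m handwheel '.033 0 .02 0 0 0;.033 0 .02 0 0 0;.034 0 .02 0 0 0;0 0 0 0 0 0;0 0 0 0 0 0'
python3 - <<'E'
from h import *
from scipy.optimize import least_squares
p=cam('wrist');w=cloud(p);np.save('w2.npy',w);save(p,'w2.png');np.save('w2T.npy',p['T'])
o=status.get_obs();print(o['position'],o['ee_rot'])
for t in ['hub','hub_seat','pot']:print(t,[(f['uv'],round(f['confidence'],2),w[int(f['uv'][1]),int(f['uv'][0])].round(4)) for f in finder.find_in(p,t)])
q=w.reshape(-1,3);r=q[(q[:,2]>.085)&(q[:,2]<.1)&(np.hypot(q[:,0]-.5537,q[:,1]-.1033)<.06)&(np.hypot(q[:,0]-.5537,q[:,1]-.1033)>.045)]
f=least_squares(lambda c:np.hypot(r[:,0]-c[0],r[:,1]-c[1])-.052,[.55,.105],loss='soft_l1',f_scale=.003);print('rim',f.x,len(r))
A=np.c_[r[:,:2]-f.x,np.ones(len(r))];print('plane',np.linalg.lstsq(A,r[:,2],rcond=None)[0])
h=q[(np.hypot(q[:,0]-f.x[0],q[:,1]-f.x[1])<.02)];print(np.percentile(h[:,2],[1,10,25,50,75,90,99]).round(4))
pp=p['T'][:3,:3].T@(np.array([*f.x,.057])-p['T'][:3,3]);K=np.array(p['mtx']);u,v=(K@pp)[:2]/pp[2];print(u,v)
u,v=int(u),int(v);im=p['img'][v-32:v+32,u-32:u+32];z=w[v-32:v+32,u-32:u+32,2];zz=np.clip((z-.03)/.04*255,0,255).astype(np.uint8)
cv2.imwrite('pics/f.png',np.hstack([cv2.resize(im,(390,390),interpolation=cv2.INTER_CUBIC)[:,:,::-1],cv2.cvtColor(cv2.resize(zz,(390,390),interpolation=0),8)]))
E
```

```text
time: 14.65
position: [0.5564, 0.0939, 0.2068]
ee_rot: [-3.141, 0.0, 1.816]
force: [0.2, -0.3, -0.4]
finger_gap: 0.0871
[0.55738161 0.09318419 0.2074242 ] [3.14065817e+00 8.36933613e-04 1.81457185e+00]
hub [([254.9, 162.1], 0.9, array([0.5533, 0.106 , 0.0488]))]
hub_seat [([257.0, 163.6], 0.82, array([0.5562, 0.1057, 0.0482])), ([420.4, 145.1], 0.72, array([0.7097, 0.1565, 0.0169])), ([260.5, 177.3], 0.39, array([0.5612, 0.0964, 0.0604]))]
pot [([258.8, 177.5], 0.98, array([0.5596, 0.0957, 0.0591])), ([256.7, 163.9], 0.25, array([0.5553, 0.1055, 0.0483]))]
rim [0.55392483 0.10395171] 3201
plane [-0.00130918  0.01026918  0.09104686]
[0.0357 0.0582 0.293  0.3026 0.3073 0.3103 0.312 ]
254.09340712167625 166.1263324510033<stdin>:11: RuntimeWarning: invalid value encountered in cast
```

View pics/f.png

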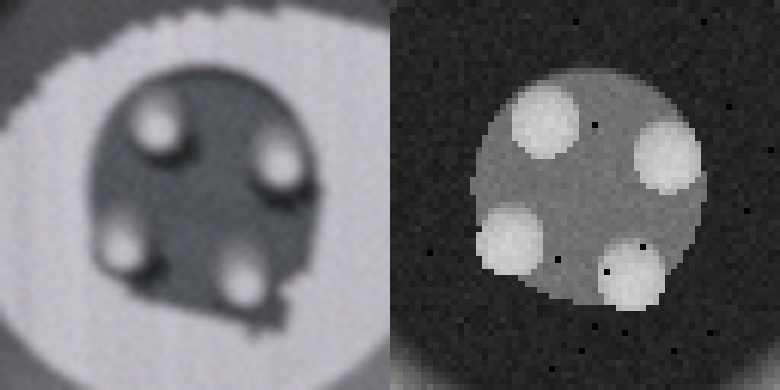

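The four hub pins show clearly at crop (545,120), (668,157), (510,242) and (632,275), so the slots are turned about 16° in the image. Fitting the pin tops.

```bash
python3 - <<'E'
from h import *
w=np.load('w2.npy')
v,u=np.indices(w.shape[:2]);m=(w[...,2]>.0545)&(w[...,2]<.07)&(np.hypot(w[...,0]-.554,w[...,1]-.104)<.025)
n,l,s,c=cv2.connectedComponentsWithStats(m.astype(np.uint8));P=[]
for i in range(1,n):
    if s[i,4]>20: P.append(w[l==i].mean(0)); print(s[i,4],P[-1].round(4),c[i])
P=np.array(P);C=P.mean(0);a=np.arctan2(P[:,1]-C[1],P[:,0]-C[0]);r=np.hypot(*(P-C)[:,:2].T)
ph=np.angle(np.exp(4j*(a-np.pi/4)).mean())/4
print('centre',C,'r',r,'hub yaw mod 90 deg',np.degrees(ph),np.degrees(a))
E
```

```text
104 [0.5451 0.1138 0.0598] [246.93269231 153.57692308]
104 [0.5633 0.113  0.0597] [267.         159.39423077]
101 [0.5442 0.0956 0.0598] [241.16831683 173.13861386]
100 [0.5627 0.0947 0.0596] [261.1  178.99]
centre [0.55381302 0.10428197 0.05972588] r [0.01291624 0.01290479 0.01290988 0.013039  ] hub yaw mod 90 deg -2.4302318822683042 [ 132.67339445   42.72837998 -137.81645735  -47.30628571]
```

```bash
python3 -m handwheel '-.0403 -.0118 -.005 0 0 0;-.0403 -.0118 -.005 0 0 0;-.0403 -.0118 -.005 0 0 0;-.0403 -.0118 -.005 0 0 0;-.0403 -.0118 -.005 0 0 0;-.0403 -.0118 -.005 0 0 0;-.0403 -.0118 -.005 0 0 0;-.0403 -.0118 -.005 0 0 0;-.0403 -.0118 -.005 0 0 0;-.0403 -.0118 -.005 0 0 0;0 0 0 0 0 0;0 0 0 0 0 0'
cat > ag.py <<'E'
from h import *
import sys
p=cam('wrist');w=cloud(p);save(p,sys.argv[1])
o=status.get_obs();print(o['position'],o['ee_rot'])
print([(f['uv'],round(f['confidence'],2),w[int(f['uv'][1]),int(f['uv'][0])].round(4)) for f in finder.find_in(p,'agitator')])
v,u=np.indices(w.shape[:2]);m=(w[...,2]>.116)&(w[...,2]<.130)&(np.hypot(w[...,0]-.54,w[...,1]+.325)<.04)
im=p['img'].astype(int)
n,l,s,c=cv2.connectedComponentsWithStats(m.astype(np.uint8))
for i in range(1,n):
    if s[i,4]>40:
        q=w[l==i];C=q.mean(0);U,S,V=np.linalg.svd(q[:,:2]-C[:2],full_matrices=False);t=(q[:,:2]-C[:2])@V.T
        box=cv2.minAreaRect(((q[:,:2]-C[:2])*1000).astype(np.float32))
        print(s[i,4],c[i].round(),'C',C.round(4),'axis deg',np.degrees(np.arctan2(V[0,1],V[0,0])),'ext',np.ptp(t,0).round(4),'box',box,'rgb',im[l==i].mean(0).round())
E
python3 ag.py w3.png
```

```text
time: 16.05
position: [0.5386, -0.328, 0.2573]
ee_rot: [3.141, 0.0, 1.81]
force: [0.2, -0.8, -0.7]
finger_gap: 0.0873
[ 0.53865269 -0.3264831   0.25704432] [ 3.14158883e+00 -8.94597194e-04  1.81209308e+00]
[([202.6, 64.5], 0.94, array([ 0.4761, -0.2455,  0.117 ])), ([378.3, 232.5], 0.73, array([ 0.6758, -0.3592,  0.082 ])), ([261.0, 173.6], 0.57, array([ 0.5445, -0.3243,  0.0989]))]
612 [262. 185.] C [ 0.5464 -0.329   0.123 ] axis deg -151.2312904698035 ext [0.0359 0.0125] box ((0.3538818359375, -0.8343477249145508), (35.83147430419922, 12.470829010009766), 28.416255950927734) rgb [121.  80.  48.]
```

View pics/w3.png

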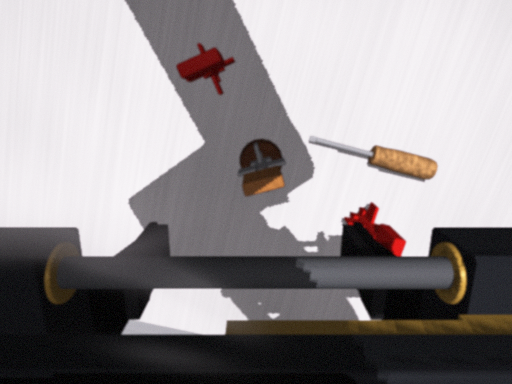

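The wooden agitator is at (262,185), clear of the red ones at (205,62) and (375,230). Its grip axis is at ~28.6°. I'll turn to match and re-measure.

```bash
python3 -m handwheel '0 0 0 0 0 8.35;0 0 0 0 0 8.35;0 0 0 0 0 8.35;0 0 0 0 0 8.35;0 0 0 0 0 8.35;0 0 0 0 0 8.35;0 0 0 0 0 8.35;0 0 0 0 0 8.35;0 0 0 0 0 8.4;.0056 .0064 0 0 0 0;0 0 0 0 0 0;0 0 0 0 0 0'; python3 ag.py w4.png; python3 -c "
from h import *
for i in range(4):
    cam('side') if i else 0; o=status.get_obs();print(o['position'],o['ee_rot'])"
```

```text
time: 17.35
position: [0.5477, -0.3285, 0.257]
ee_rot: [-3.141, 0.0, 0.505]
force: [-0.6, -0.8, -0.1]
finger_gap: 0.0866
[ 0.5474638  -0.32853868  0.2569273 ] [-3.14121411e+00  1.99473136e-04  5.03869809e-01]
[([255.6, 168.3], 0.91, array([ 0.56  , -0.3228,  0.1244])), ([363.2, 64.8], 0.77, array([ 0.6763, -0.3603,  0.1061])), ([145.5, 196.2], 0.65, array([ 0.4796, -0.2474,  0.0921]))]
578 [255. 184.] C [ 0.5478 -0.3291  0.1234] axis deg -150.99680363455113 ext [0.0358 0.0113] box ((-0.5751981735229492, -0.3457603454589844), (35.76847839355469, 11.264710426330566), 28.74114227294922) rgb [85. 56. 36.]
[ 0.54733574 -0.32866046  0.25693711] [-3.14116278e+00  1.74269531e-04  5.03200718e-01]
[ 0.54722351 -0.328765    0.25694756] [-3.14117893e+00  1.84541813e-04  5.02664176e-01]
[ 0.54720287 -0.32887326  0.25697014] [-3.14126437e+00  1.42194932e-04  5.02348231e-01]
[ 0.54716997 -0.32897034  0.25699101] [-3.14132377e+00  9.03198770e-05  5.01955199e-01]
```

```bash
python3 -m handwheel '0 0 .04 0 0 0;0 0 .04 0 0 0;0 0 .04 0 0 0;0 0 .03 0 0 0;0 0 .012 0 0 0;0 0 0 0 0 0;0 0 0 0 0 0'
python3 -m handwheel '0 0 0 0 0 0;0 0 0 0 0 0;0 0 0 0 0 0;0 0 0 0 0 0;0 0 0 0 0 0;0 0 0 0 0 0;0 0 0 0 0 0;0 0 0 0 0 0;0 0 0 0 0 0;0 0 0 0 0 0;0 0 0 0 0 0;0 0 0 0 0 0' -1
```

```text
time: 18.3
position: [0.5481, -0.3298, 0.0963]
ee_rot: [3.139, -0.001, 0.501]
force: [0.1, -0.8, 0.0]
finger_gap: 0.0869
time: 19.5
position: [0.5473, -0.329, 0.095]
ee_rot: [-3.141, 0.0, 0.501]
force: [-0.0, -0.9, 0.5]
finger_gap: 0.0117
```

```bash
python3 -m handwheel '0 0 -.02 0 0 0;0 0 -.04 0 0 0;0 0 -.04 0 0 0;0 0 -.04 0 0 0;.0195 -.0342 0 0 0 0;.0195 -.0342 0 0 0 0;.0195 -.0342 0 0 0 0;.0195 -.0342 0 0 0 0;.0195 -.0342 0 0 0 0;.0195 -.0342 0 0 0 0;.0195 -.0342 0 0 0 0;.0195 -.0342 0 0 0 0'
python3 -m handwheel '.0195 -.0342 0 0 0 0;.0195 -.0342 0 0 0 0;.0192 -.0347 0 0 0 0;0 0 0 0 0 7.8;0 0 0 0 0 7.8;0 0 0 0 0 7.8;0 0 0 0 0 7.8;0 0 0 0 0 0;0 0 0 0 0 0;0 0 0 0 0 0'
python3 - <<'E'
from h import *
L=[]
for i in range(4):
    p=cam('wrist');o=status.get_obs();L.append([*o['position'],*o['ee_rot']])
print(np.round(L,4));w=cloud(p)
a=cam('side');b=cam('scene')
for q in(a,b):print([(f['uv'],round(f['confidence'],2),cloud(q)[int(f['uv'][1]),int(f['uv'][0])].round(4)) for f in finder.find_in(q,'agitator')])
y=cv2.resize(a['img'][130:250,180:320],(400,343),interpolation=cv2.INTER_CUBIC);z=cv2.resize(b['img'][110:230,220:360],(400,343),interpolation=cv2.INTER_CUBIC)
x=np.vstack([np.hstack([y,z]),np.pad(p['img'][:250],((0,0),(0,288),(0,0)))]);cv2.imwrite('pics/g.png',x[:,:,::-1])
E
```

```text
time: 20.7
position: [0.552, -0.0125, 0.2348]
ee_rot: [-3.141, 0.001, 0.501]
force: [0.4, -0.8, -0.8]
finger_gap: 0.0118
time: 21.7
position: [0.5539, 0.1042, 0.2349]
ee_rot: [3.142, 0.0, -0.041]
force: [0.3, 0.8, -1.6]
finger_gap: 0.0117
[[ 5.5390e-01  1.0420e-01  2.3490e-01  3.1416e+00  4.0000e-04 -4.1700e-02]
 [ 5.5400e-01  1.0420e-01  2.3500e-01 -3.1415e+00  2.0000e-04 -4.2100e-02]
 [ 5.5400e-01  1.0420e-01  2.3500e-01  3.1416e+00  1.0000e-04 -4.2300e-02]
 [ 5.5400e-01  1.0420e-01  2.3500e-01 -3.1416e+00  1.0000e-04 -4.2500e-02]]
[([293.8, 128.4], 0.7, array([ 0.6787, -0.3641,  0.047 ])), ([156.8, 263.4], 0.59, array([0.5873, 0.4581, 0.1486])), ([247.9, 178.5], 0.56, array([0.5606, 0.1018, 0.1937])), ([326.0, 163.8], 0.55, array([ 0.4678, -0.2424,  0.0609]))]
[([158.5, 321.4], 0.86, array([ 0.6866, -0.3781,  0.0808])), ([152.0, 235.9], 0.84, array([ 0.4802, -0.246 ,  0.0838])), ([271.4, 155.3], 0.52, array([0.5571, 0.1023, 0.1876]))]
```

View pics/g.png

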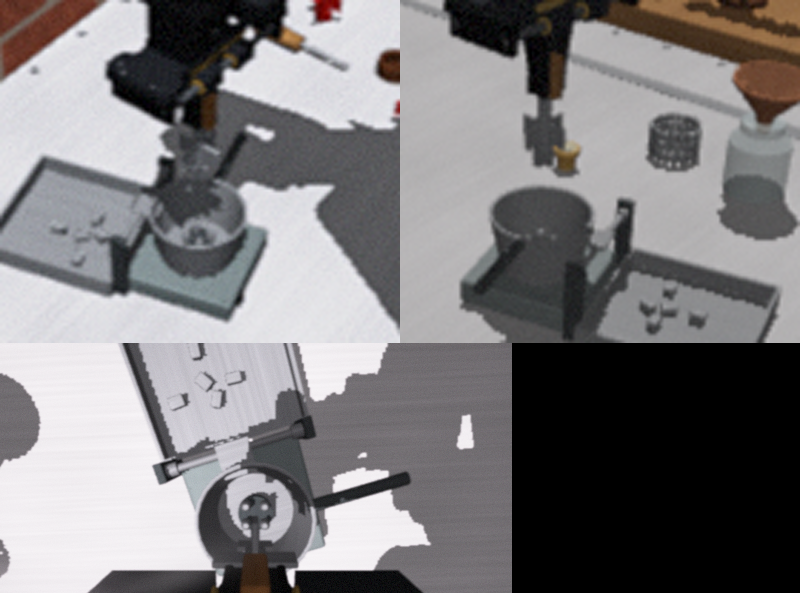

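The agitator hangs upright over the hub with its stem on the pin cross, at bottom crop (256,505). All five links are in the tray. Lowering it.

```bash
python3 -m handwheel '0 0 .025 0 0 0;0 0 .03 0 0 0;0 0 .02 0 0 0;0 0 .005 0 0 0;0 0 .004 0 0 0;0 0 .003 0 0 0;0 0 .003 0 0 0;0 0 .003 0 0 0;0 0 .003 0 0 0;0 0 0 0 0 0;0 0 0 0 0 0;0 0 0 0 0 0'
```

```text
time: 23.3
position: [0.5542, 0.1042, 0.1392]
ee_rot: [-3.142, -0.0, -0.043]
force: [-0.1, 0.2, -2.5]
finger_gap: 0.0118
```

```bash
python3 -m handwheel '0 0 .002 0 0 0;0 0 .002 0 0 0;0 0 0 0 0 0;0 0 0 0 0 0;0 0 0 0 0 0'; python3 -m handwheel '0 0 .002 0 0 0;0 0 .002 0 0 0;0 0 0 0 0 0;0 0 0 0 0 0;0 0 0 0 0 0'; python3 -m handwheel '0 0 .002 0 0 0;0 0 .001 0 0 0;0 0 0 0 0 0;0 0 0 0 0 0;0 0 0 0 0 0'
```

```text
time: 23.8
position: [0.5543, 0.1042, 0.1353]
ee_rot: [3.142, -0.001, -0.043]
force: [0.1, 0.2, 1.3]
finger_gap: 0.0118
time: 24.3
position: [0.5543, 0.1042, 0.1313]
ee_rot: [-3.142, -0.001, -0.043]
force: [0.2, -0.9, 3.8]
finger_gap: 0.012
time: 24.8
position: [0.5543, 0.1042, 0.1283]
ee_rot: [-3.142, -0.001, -0.043]
force: [-1.1, 0.3, 5.9]
finger_gap: 0.012
```

The force now follows the spring law (3 N + 0.7 N/mm), which puts the hub at about 6.3 mm. I'll push 1.5 mm more for margin.

```bash
python3 -m handwheel '0 0 .0015 0 0 0;0 0 0 0 0 0;0 0 0 0 0 0;0 0 0 0 0 0;0 0 0 0 0 0'; python3 - <<'E'
from h import *
F=[];
for i in range(5):
    p=cam('scene' if i%2 else 'side');o=status.get_obs();F.append([*o['position'],*o['force'],o['finger_gap']])
    if i==4:a=p
    if i==3:b=p
print(np.mean(F,0).round(4))
y=cv2.resize(a['img'][130:250,180:320],(400,343),interpolation=cv2.INTER_CUBIC);z=cv2.resize(b['img'][110:230,220:360],(400,343),interpolation=cv2.INTER_CUBIC)
cv2.imwrite('pics/i.png',np.hstack([y,z])[:,:,::-1])
E
```

```text
time: 25.3
position: [0.5543, 0.1042, 0.127]
ee_rot: [-3.142, -0.001, -0.043]
force: [-0.7, 0.5, 7.5]
finger_gap: 0.0117
[ 0.5543  0.1042  0.127  -0.5925 -0.2684  6.6154  0.0118]
```

View pics/i.png

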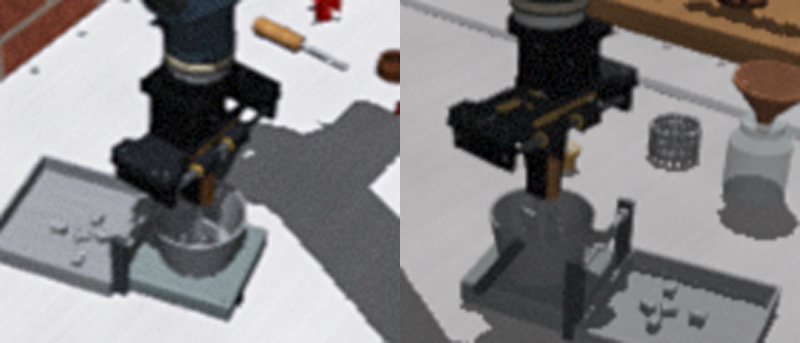

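The pot is upright, the links are in the tray and the agitator is seated. Net push is about 8 N, or ~7.5 mm of hub travel, so I'm handing in.

```bash
python3 -c "
from h import *
print(workorder.job_done())"
```

```text
the job is handed in; nothing more can be done
None
```

I completed the task and handed it in at about 26 s on the robot's clock; no verdict was reported.

- **Tipping:** I tipped the pot by its handle to about 2.25 rad. Only three links could be seen in the tray at first, so I rocked the pot twice. All five then lay in the tray while the pot was still past 1 rad, and I stood it upright again.
- **Agitator:** I took the wooden-gripped agitator from its rest, not a red one, and turned it to the hub's measured angle of −2.4°. It went down between the pins without any resistance.
- **Last checks:**
  - All five links showed in the tray, and the pot looked upright in the pictures.
  - The fingers were closed on the grip at 11.8 mm.
  - The net push was about 8 N, which means the hub is about 7.5 mm down. Going by height it is 8–9 mm, so the two figures differ by about 1 mm, but both are well past 5 mm.
- **Not directly checked:** I did not measure the agitator's height above the seat; I judged it from the force and height readings. The jar, loupe, bracelets and screwdriver were never approached. I did not measure their positions again, but they looked undisturbed in the pictures.

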